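# Touch off the loaded egg tray at its three stacking posts

### The job

Two identical egg trays lie on the bench, each with three bare steel stacking posts; locate the one that holds eggs by touching it off. With the gripper closed and pointing down, gently rest the fingertips for a moment on the middle of the top of its round post, then its square post, then its bar-shaped post, and lift clear. Do not shift either tray and do not touch the empty one.

Things in the scene. Friction and masses are not known exactly. Their poses are not given: they have to be found in the camera images.
- round_post: Round steel post, 46 mm in diameter, in a corner cell of the loaded tray: a loose 165 mm square white plastic lattice tray, 3 x 3 cells, walls 34 mm high, about 1.2 kg with its five cream eggs (egg tops at 62 mm). The square post is 106 mm away. Origin: middle of its flat top, 75 mm above the bench; z up, x and y along the tray's sides. Rigid, fixed to its tray.
- square_post: The square steel post, 30 x 30 mm, in the next corner cell of the loaded tray, 106 mm from the round post. Origin: middle of its flat top, 75 mm above the bench; z up, x and y along the tray's sides. Rigid, fixed to its tray.
- bar_post: The bar-shaped steel post, 18 mm (x) by 46 mm (y), of the loaded tray, in the middle cell of the side opposite the round and square posts. Origin: middle of its flat top, 75 mm above the bench; z up, x and y along the tray's sides. Rigid, fixed to its tray.
- spare_tray: The look-alike that must be left alone: an empty white plastic lattice tray, 165 x 165 mm, 3 x 3 cells, walls 34 mm high, loose on the bench, with the same three steel posts, 75 mm high, but no eggs. Origin at the centre of its underside, z up.
Things that resemble listed ones, but are neither listed nor needed, are in the scene too. What is shaped like the part that bears round_post but blue is not meant.

How it is judged:
By the outcome, as a careful person would: the job done as asked, in the order asked, and still so for the second after the job is handed in, with the robot touching nothing.
It also fails if it takes over 38 s, if anything falls off the work surface, if the arm or the gripper's body presses on something with over 40 N, if the wrist force passes 120 N, or if a joint passes its speed limit or range.

### The arm

A 7-joint arm with a two-finger parallel gripper is mounted at the origin on the work surface. World frame = base frame: x ahead of the robot, y to its left, z up, the work surface at z = 0. Lengths are in m, angles in rad, forces in N, time in s.
With the tool pointing down it reaches from about 0.4 to 0.875 m from the base axis. Payload 19.3 kg.
Tool frame: the origin (TCP) lies between the finger pads; the fingertips stand 19 mm ahead of it and the grasp point (between the pads) is the TCP; x points along the fingers, y is the direction in which the jaws open and shut, and the axes are right-handed (so a half turn about x gives the same grasp; the last joint's range is limited). The gripper opens to 85 mm and grips with 20 to 120 N. Pads are 22 mm wide; open, the fingers measure 114 mm over their backs; the gripper's body (76 mm by 85 mm) begins 54 mm behind the grasp point. The pads swing forward as they close: fully open they stand 13 mm farther back than shut.
Start: joints at [1.167, 0.521, -0.036, 1.599, 0.021, 1.021, -0.113], TCP at [0.205, -0.591, 0.25] pointing down, gripper open.
Joint ranges: [-2.91, 2.91], [-0.3, 2.13], [-1.5, 1.42], [0.17, 2.43], [-1.26, 4.41], [0.16, 1.93], [-2.52, 2.52]. Speed limits (rad/s): [1.89, 1.89, 2.39, 2.39, 3.01, 3.01, 3.01].

### API

Orientations are given as a unit quaternion [x, y, z, w].
In Python, from bench import telemetry, snapshot, camera_params, bot gives the robot as it stands.
- The arm moves only by the tool apply_moves, never from a script. Its argument "moves" is a list of rows, each an object with "fingers": the opening, from 0 (shut) to 1 (fully open); "offset": the shift along the tool's x, y, z in cm, a list of three; "turn": the turn about the tool's x in rad. In form: [{"fingers": fingers, "offset": [dx, dy, dz], "turn": turn}, ...]. A call has 1 to 12 rows; each row shifts and turns the pose as measured when the row begins, along the tool's axes as they then stand; what a row does not reach is not made up. A row lasts 1/10 s, in which the tool goes at most 50 mm and 8.59 degrees, less where a joint would pass 70% of its speed; a pose out of reach is approached as far as the arm can. A call is refused whole if a number of a shift passes 5 or a number of a turn 0.15, either way. A call with a gripper value outside its range is refused whole. The fingers move at their own pace and stop on an object; "grip_force" is the grip in N (left out, the last holds). Time passes only in rows, so rows that do not move let the fingers close. It gives the time, the measured TCP pose, the force and the opening at its end, in the units of the state.
- telemetry.get_obs(): the state, without advancing time (a new reading comes with each control period).
- snapshot(name): name is "scene" or "side" or "wrist"; returns (picture, depth): 384x512x3 uint8, red, green, blue; 384x512 float32, m along the optical axis (not along the pixel's ray), 0 where there is no reading.
- camera_params(name): a dict with "intrinsics" (3x3 intrinsics, pixels), "rvec" (rotation vector, rad) and "tvec" (3), from world to camera coordinates, as OpenCV has them; the wrist camera has in their place "T_tool_cam" (4x4, takes a point from camera to tool coordinates, whose origin is the TCP and whose axes are the tool frame's). Camera axes: x right, y down, z forward; pixel columns grow to the right and rows downward; lengths in m; the calibration is good to about 2 mm. A picture is of the moment at which its call begins: read the wrist's pose just before it. camera_params takes no time and is no camera call.
- bot.finish_job(): hands the job in, once; it reports no verdict.
The state is a dict: "time": time; "joint_pos": joint angles; "joint_vel": joint speeds; "joint_torque": joint torques, N m; "tcp_pos": TCP position; "tool_rot": TCP orientation; "ft_force": force on the tool from outside, world axes, zero at the start; "moment": the same for the moment, N m; "finger_gap": opening from 0.0 (shut) to 1.0 (fully open).
Only numpy, scipy, OpenCV 4.12 (cv2) and the standard library are available. Lean on these libraries where they do the work, as an engineer would, in place of code of your own. Each camera call takes 0.05 s, during which the arm holds its last target.

## Working session

There is one attempt and no reset: what is moved stays moved. The work goes in short steps, Python scripts to look and compute and a tool call to move; the robot and the scene stay as the last step left them, time stands still between calls to the robot, and variables do not carry over. Pictures are saved under pics/ and viewed, and the job is handed in when it is done.

Besides the shell and the picture viewer there is one more tool, called after "Request:" by a JSON object that holds its "method" and its "body". apply_moves: Moves the arm, as the interface text tells. Its arguments: {"type":"object","properties":{"moves":{"type":"array","items":{"type":"object","properties":{"fingers":{"type":"number"},"offset":{"type":"array","items":{"type":"number"}},"turn":{"type":"number"}}}},"grip_force":{"type":"number"}},"required":["moves"]}

```bash
mkdir -p pics; ls; python3 - <<'E'
from bench import telemetry, snapshot, camera_params, bot
import cv2,numpy as np
print(telemetry.get_obs())
for n in ["scene","side"]:
    p,d=snapshot(n); np.savez(f"pics/{n}1.npz",p=p,d=d); cv2.imwrite(f"pics/{n}1.png",p[:,:,::-1]); c=camera_params(n); print(c)
E
```

```text
pics
{'time': 0.0, 'joint_pos': array([ 1.16679268,  0.52205691, -0.0363602 ,  1.5999934 ,  0.02124047,
        1.02109543, -0.11274534]), 'joint_vel': array([-0.00039617,  0.00038802, -0.00054573,  0.00043373, -0.00032478,
        0.00011964,  0.00095393]), 'joint_torque': array([-1.36969455e-03, -9.27098608e+01,  1.97907664e+00, -3.69930875e+01,
        1.78107340e-02,  8.09523510e-03,  8.81574306e-05]), 'tcp_pos': array([ 0.20464663, -0.59021542,  0.24970386]), 'tool_rot': array([-0.69717184, -0.11790235,  0.69737879, -0.11710368]), 'ft_force': array([ 0.48523961, -0.51880109,  1.16099932]), 'moment': array([-0.03186585,  0.02161313,  0.0020541 ]), 'finger_gap': 0.9995226262842486}
{'intrinsics': array([[488.84868473,   0.        , 260.99444735],
       [  0.        , 488.84868473, 200.27914125],
       [  0.        ,   0.        ,   1.        ]]), 'rvec': array([ 1.79347094,  1.8414687 , -0.65363717]), 'tvec': array([ 0.01019468, -0.30086891,  1.42627846])}
{'intrinsics': array([[423.6052746 ,   0.        , 255.84337718],
       [  0.        , 423.6052746 , 185.68780962],
       [  0.        ,   0.        ,   1.        ]]), 'rvec': array([ 0.35938829, -2.82703957,  1.12723315]), 'tvec': array([0.41445238, 0.15699977, 0.86905665])}
```

View pics/scene1.png

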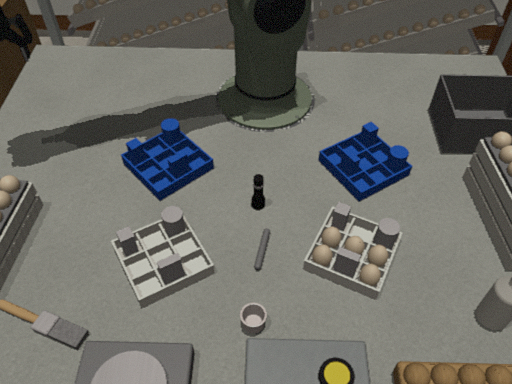

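View pics/side1.png

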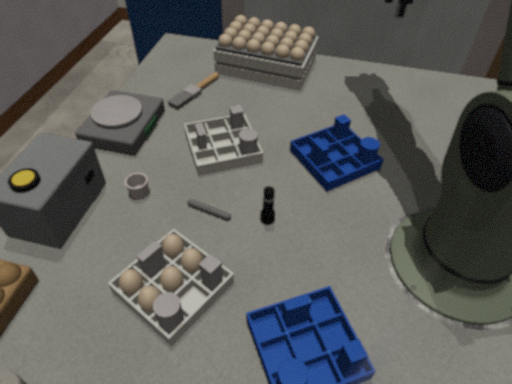

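The scene view shows four trays. The loaded white one is at (355,250), with the round post at (388,230), the square at (342,213) and the bar at (347,260). The empty white look-alike is at (162,255), and two blue ones are at (167,158) and (365,160). Only the tray at (355,250) is white with eggs, so I'll enlarge it and measure the post tops.

```bash
cat > h.py <<'E'
import numpy as np,cv2
def world(d,K,R,t):
    v,u=np.mgrid[0:d.shape[0],0:d.shape[1]]
    pc=np.stack([(u-K[0,2])/K[0,0]*d,(v-K[1,2])/K[1,1]*d,d],-1)
    return (pc-t)@R
E
python3 - <<'E'
from h import *
from bench import camera_params
for n in ["scene","side"]:
    f=np.load(f"pics/{n}1.npz");c=camera_params(n);R=cv2.Rodrigues(c["rvec"])[0]
    W=world(f["d"],c["intrinsics"],R,c["tvec"])
    bench=W[300:305,210:230] if n=="scene" else W[240:245,270:300]
    print(n,"bench z",np.median(bench[...,2]))
    hsv=cv2.cvtColor(f["p"],cv2.COLOR_RGB2HSV)
    box=(slice(195,300),slice(295,410)) if n=="scene" else (slice(225,340),slice(105,240))
    Z=W[...,2]; m=np.zeros(Z.shape,bool); m[box]=((Z[box]>0.067)&(Z[box]<0.085)&(f["d"][box]>0))
    k,l,s,ce=cv2.connectedComponentsWithStats(m.astype(np.uint8),connectivity=4)
    for i in range(1,k):
        if s[i,4]<15: continue
        P=W[l==i]; r=cv2.minAreaRect((P[:,:2]*1000).astype(np.float32))
        print(ce[i].round(),s[i,4],P.mean(0).round(4),P.std(0).round(4),[np.round(q,1) for q in r])
    cv2.imwrite(f"pics/{n}_crop.png",cv2.resize(f["p"][box][:,:,::-1],None,fx=4.5,fy=4.5,interpolation=cv2.INTER_CUBIC))
E
```

```text
scene bench z -0.0016936810695543352
[341. 209.] 169 [0.472  0.1748 0.0723] [0.0094 0.0089 0.002 ] [array([470. , 175.6]), array([30. , 32.8]), np.float64(64.6)]
[388. 227.] 324 [0.5173 0.2703 0.0726] [0.0122 0.0116 0.0019] [array([516.1, 271.2]), array([44.3, 44.9]), np.float64(36.4)]
[348. 255.] 205 [0.5902 0.1777 0.0722] [0.0077 0.0123 0.002 ] [array([589. , 178.3]), array([45.3, 20.6]), np.float64(65.1)]
side bench z 0.001075433708206296
[148. 252.] 268 [0.5885 0.1808 0.0748] [0.0079 0.0125 0.0027] [array([589.4, 179. ]), array([46.5, 19.7]), np.float64(63.3)]
[209. 264.] 278 [0.4707 0.178  0.075 ] [0.0092 0.0091 0.0023] [array([471.4, 176.3]), array([31.4, 31.8]), np.float64(64.3)]
[166. 305.] 596 [0.515  0.2736 0.0754] [0.0118 0.0119 0.0021] [array([515.8, 272.3]), array([44.7, 45.4]), np.float64(16.2)]
```

View pics/scene_crop.png

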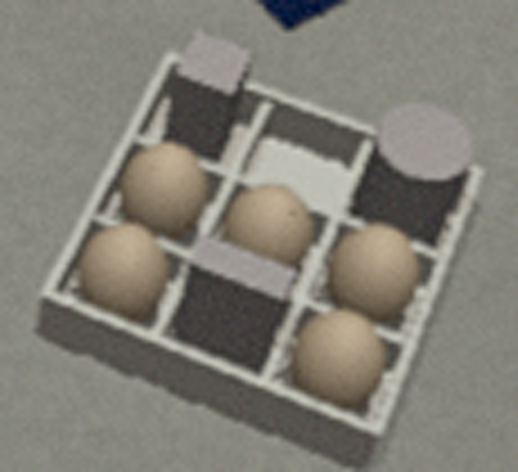

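The crop confirms it: white tray, five eggs, round post at upper right, square at upper left, bar at front middle. Both cameras agree within about 2 mm, and the distances fit the 106 mm geometry. Next I'll set up the planning helper.

```bash
cat >> h.py <<'E'
T=dict(round=(.516,.272),square=(.471,.1762),bar=(.5895,.1787))
def rel(target,z):
    from bench import telemetry
    from scipy.spatial.transform import Rotation as Ro
    o=telemetry.get_obs(); R=Ro.from_quat(o["tool_rot"]).as_matrix()
    p=np.array([*(T[target] if isinstance(target,str) else target),z])
    print("t",round(o["time"],2),"tcp",o["tcp_pos"].round(4),"F",o["ft_force"].round(2),"gap",round(o["finger_gap"],3))
    print("toolx",R[:,0].round(4),"y",R[:,1].round(3),"z",R[:,2].round(3))
    print("offset cm",(R.T@(p-o["tcp_pos"])*100).round(2), "j",o["joint_pos"].round(2))
E
python3 -c "
from h import *
rel('round',.2)"
```

```text
t 0.1 tcp [ 0.2046 -0.5903  0.2498] F [ 0.02  0.06 -0.26] gap 0.999
toolx [-4.e-04  9.e-04 -1.e+00] y [ 0.328 -0.945 -0.001] z [-0.945 -0.328  0.   ]
offset cm [  5.04 -71.26 -57.67] j [ 1.17  0.52 -0.04  1.6   0.02  1.02 -0.11]
```

Request:
{"method": "apply_moves", "body": {"moves": [{"fingers": 0, "offset": [0, 0, -2], "turn": -0.03}, {"fingers": 0, "offset": [0, 0, -3], "turn": -0.05}, {"fingers": 0, "offset": [0, 0, -3], "turn": -0.05}], "grip_force": 20}}

```text
time: 0.4
tcp_pos: [0.2775, -0.5614, 0.2489]
tool_rot: [-0.687, -0.163, 0.689, -0.161]
ft_force: [0.1, 0.0, -0.6]
finger_gap: 0.513
```

```bash
python3 -c "
from h import *
rel('round',.2)"
```

```text
t 0.4 tcp [ 0.2775 -0.5614  0.2489] F [ 0.09  0.03 -0.57] gap 0.513
toolx [-0.0029  0.0015 -1.    ] y [ 0.446 -0.895 -0.003] z [-0.895 -0.446  0.002]
offset cm [  4.94 -63.96 -58.5 ] j [ 1.07  0.53 -0.08  1.59  0.05  1.03 -0.13]
```

Request:
{"method": "apply_moves", "body": {"moves": [{"fingers": 0, "offset": [0, 0, -4], "turn": -0.065}, {"fingers": 0, "offset": [0, 0, -4], "turn": -0.065}, {"fingers": 0, "offset": [0, 0, -4], "turn": -0.065}, {"fingers": 0, "offset": [0, 0, -4], "turn": -0.065}, {"fingers": 0, "offset": [0, 0, -4], "turn": -0.065}, {"fingers": 0, "offset": [0, 0, -4], "turn": -0.065}, {"fingers": 0, "offset": [0, 0, -4], "turn": -0.065}, {"fingers": 0, "offset": [0, 0, -4], "turn": -0.065}, {"fingers": 0, "offset": [0, 0, -4], "turn": -0.065}, {"fingers": 0, "offset": [0, 0, -4], "turn": -0.065}]}}

```text
time: 1.4
tcp_pos: [0.5742, -0.2726, 0.2459]
tool_rot: [-0.594, -0.386, 0.594, -0.381]
ft_force: [0.7, 0.0, 0.1]
finger_gap: -0.001
```

```bash
python3 -c "
from h import *
rel('round',.2)"
```

```text
t 1.4 tcp [ 0.5742 -0.2726  0.2459] F [0.69 0.01 0.13] gap -0.001
toolx [-0.0043  0.0051 -1.    ] y [ 0.911 -0.412 -0.006] z [-0.412 -0.911 -0.003]
offset cm [  4.89 -27.7  -47.21] j [ 0.55  0.56 -0.3   1.56  0.18  1.06 -0.22]
```

Request:
{"method": "apply_moves", "body": {"moves": [{"fingers": 0, "offset": [0, -0.3, -4], "turn": -0.065}, {"fingers": 0, "offset": [0, -0.3, -4], "turn": -0.065}, {"fingers": 0, "offset": [0, -0.3, -4], "turn": -0.065}, {"fingers": 0, "offset": [0, -0.3, -4], "turn": -0.065}, {"fingers": 0, "offset": [0, -0.3, -4], "turn": -0.065}, {"fingers": 0, "offset": [0, -0.3, -4], "turn": -0.065}, {"fingers": 0, "offset": [0, -0.3, -4], "turn": -0.065}, {"fingers": 0, "offset": [0, -0.3, -4], "turn": -0.065}, {"fingers": 0, "offset": [0, -0.3, -4], "turn": -0.065}, {"fingers": 0, "offset": [0, -0.3, -4], "turn": -0.065}, {"fingers": 0, "offset": [0, -0.3, -3], "turn": -0.05}, {"fingers": 0, "offset": [0, 0, 0], "turn": 0}]}}

```text
time: 2.6
tcp_pos: [0.5769, 0.1819, 0.2463]
tool_rot: [0.413, 0.58, -0.41, 0.57]
ft_force: [0.3, -0.5, 0.4]
finger_gap: -0.0
```

```bash
python3 -c "
from h import *
rel('round',.2)
from bench import *
p,d=snapshot('wrist');np.savez('pics/w1.npz',p=p,d=d);cv2.imwrite('pics/w1.png',p[:,:,::-1]);print(camera_params('wrist'))"
```

```text
t 2.6 tcp [0.5769 0.1819 0.2463] F [ 0.28 -0.54  0.4 ] gap -0.0
toolx [-0.0081  0.0115 -0.9999] y [ 0.946  0.323 -0.004] z [ 0.323 -0.946 -0.014]
offset cm [  4.78  -2.84 -10.43] j [-0.02  0.54 -0.55  1.64  0.3   1.05 -0.33]
{'intrinsics': array([[280.32011304,   0.        , 252.5501788 ],
       [  0.        , 280.32011304, 195.13349695],
       [  0.        ,   0.        ,   1.        ]]), 'T_tool_cam': array([[-1.69527538e-04, -3.04843536e-01,  9.52402430e-01,
        -1.23839884e-01],
       [ 9.99999953e-01, -2.96806043e-04,  8.29986606e-05,
         3.41893782e-04],
       [ 2.57377192e-04,  9.52402399e-01,  3.04843572e-01,
        -7.82932038e-02],
       [ 0.00000000e+00,  0.00000000e+00,  0.00000000e+00,
         1.00000000e+00]])}
```

View pics/w1.png

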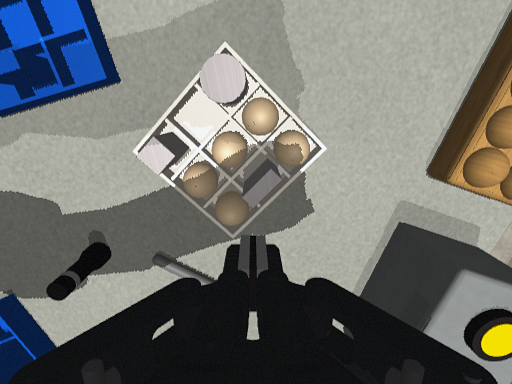

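The wrist view shows the loaded tray: round post top at (222,78), square at (155,152), bar at (263,175). I'll use it as a cross-check.

```bash
cat > w.py <<'E'
from h import *
from bench import camera_params,telemetry
from scipy.spatial.transform import Rotation as Ro
import sys
o=telemetry.get_obs();f=np.load(sys.argv[1]);c=camera_params('wrist')
M=np.eye(4);M[:3,:3]=Ro.from_quat(o['tool_rot']).as_matrix();M[:3,3]=o['tcp_pos'];M=M@c['T_tool_cam']
R=M[:3,:3].T;t=-R@M[:3,3];W=world(f['d'],c['intrinsics'],R,t);Z=W[...,2]
print("bench",np.median(Z[20:60,350:400]))
m=(Z>0.067)&(Z<0.085)&(f['d']>0)
k,l,s,ce=cv2.connectedComponentsWithStats(m.astype(np.uint8),connectivity=4)
for i in range(1,k):
    P=W[l==i]
    if s[i,4]<60 or P[:,1].mean()<.1: continue
    r=cv2.minAreaRect((P[:,:2]*1000).astype(np.float32))
    print(ce[i].round(),s[i,4],P.mean(0).round(4),[np.round(q,1) for q in r])
E
python3 w.py pics/w1.npz
```

```text
bench 5.740629910356586e-05
[11. 63.] 545 [0.3163 0.2177 0.0736] [array([310.2, 215.5]), array([30.4, 18.1]), np.float64(33.6)]
[223.  78.] 1813 [0.5158 0.2704 0.075 ] [array([515.9, 270. ]), array([44.3, 44.9]), np.float64(17.0)]
[509. 131.] 63 [0.8158 0.3187 0.0682] [array([815.3, 318.9]), array([ 5.3, 20.3]), np.float64(33.7)]
[156. 155.] 866 [0.4711 0.1755 0.0748] [array([470.3, 174.6]), array([30.3, 30.2]), np.float64(64.5)]
[495. 170.] 533 [0.8241 0.2768 0.0698] [array([825.6, 277.1]), array([28.6, 29.1]), np.float64(20.1)]
[261. 187.] 723 [0.5883 0.1781 0.0748] [array([588.5, 176.8]), array([46.2, 18.1]), np.float64(64.5)]
[426. 273.] 1218 [0.8099 0.1403 0.0761] [array([829. , 152.6]), array([157.4,  76.5]), np.float64(41.7)]
```

```bash
sed -i 's/^T=.*/T=dict(round=(.516,.2713),square=(.4707,.1755),bar=(.589,.178))/' h.py
```

Request:
{"method": "apply_moves", "body": {"moves": [{"fingers": 0, "offset": [0.5, -0.9, -3.3], "turn": 0}, {"fingers": 0, "offset": [1.5, -0.9, -3.3], "turn": 0}, {"fingers": 0, "offset": [1.5, -0.9, -3.3], "turn": 0}, {"fingers": 0, "offset": [1.5, 0, 0], "turn": 0}, {"fingers": 0, "offset": [0, 0, 0], "turn": 0}, {"fingers": 0, "offset": [0, 0, 0], "turn": 0}]}}

```text
time: 3.25
tcp_pos: [0.5205, 0.2649, 0.1956]
tool_rot: [0.415, 0.577, -0.413, 0.569]
ft_force: [0.4, 0.1, 0.8]
finger_gap: 0.001
```

```bash
python3 -c "
from h import *
rel('round',.115)"
```

```text
t 3.25 tcp [0.5205 0.2649 0.1956] F [0.42 0.14 0.84] gap 0.001
toolx [-0.0073  0.0087 -0.9999] y [ 0.95   0.313 -0.004] z [ 0.313 -0.95  -0.011]
offset cm [ 8.07 -0.19 -0.67] j [-0.19  0.57 -0.54  1.74  0.34  0.93 -0.55]
```

Request:
{"method": "apply_moves", "body": {"moves": [{"fingers": 0, "offset": [2, -0.2, -0.7], "turn": 0}, {"fingers": 0, "offset": [2, 0, 0], "turn": 0}, {"fingers": 0, "offset": [2, 0, 0], "turn": 0}, {"fingers": 0, "offset": [1.2, 0, 0], "turn": 0}, {"fingers": 0, "offset": [0, 0, 0], "turn": 0}, {"fingers": 0, "offset": [0, 0, 0], "turn": 0}]}}

```text
time: 3.85
tcp_pos: [0.5217, 0.2676, 0.1258]
tool_rot: [0.42, 0.573, -0.415, 0.569]
ft_force: [0.4, -0.3, -0.2]
finger_gap: 0.001
```

```bash
python3 -c "
from h import *
rel('round',.098)"
```

```text
t 3.85 tcp [0.5217 0.2676 0.1258] F [ 0.43 -0.35 -0.19] gap 0.001
toolx [-0.0011  0.0095 -1.    ] y [0.953 0.304 0.002] z [ 0.304 -0.953 -0.009]
offset cm [ 2.79 -0.43 -0.5 ] j [-0.23  0.66 -0.49  1.79  0.41  0.79 -0.62]
```

Request:
{"method": "apply_moves", "body": {"moves": [{"fingers": 0, "offset": [0.8, -0.5, -0.5], "turn": 0}, {"fingers": 0, "offset": [0.8, 0, 0], "turn": 0}, {"fingers": 0, "offset": [0.5, -0.2, -0.2], "turn": 0}, {"fingers": 0, "offset": [0, 0, 0], "turn": 0}]}}

```text
time: 4.25
tcp_pos: [0.5131, 0.273, 0.1053]
tool_rot: [0.421, 0.573, -0.414, 0.569]
ft_force: [-0.6, -0.0, 0.3]
finger_gap: -0.004
```

```bash
python3 -c "
from h import *
rel('round',.098)
from bench import *
p,d=snapshot('side');cv2.imwrite('pics/s2.png',cv2.resize(p[200:350,60:260,::-1],None,fx=4,fy=4))"
```

```text
t 4.25 tcp [0.5131 0.273  0.1053] F [-0.57 -0.    0.29] gap -0.004
toolx [ 0.0016  0.0108 -0.9999] y [0.953 0.303 0.005] z [ 0.303 -0.953 -0.01 ]
offset cm [0.73 0.22 0.25] j [-0.25  0.68 -0.48  1.82  0.43  0.74 -0.65]
```

View pics/s2.png

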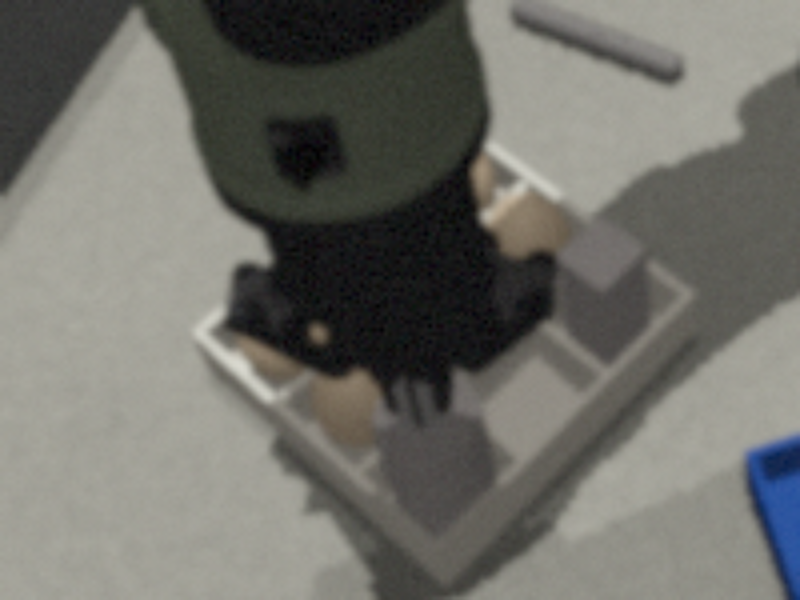

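The side view shows the closed fingertips just above the round post. I'll make small centring steps, then descend gently.

Request:
{"method": "apply_moves", "body": {"moves": [{"fingers": 0, "offset": [0.3, 0.2, 0.2], "turn": 0}, {"fingers": 0, "offset": [0.2, 0, 0], "turn": 0}, {"fingers": 0, "offset": [0.1, 0, 0], "turn": 0}, {"fingers": 0, "offset": [0, 0, 0], "turn": 0}]}}

```text
time: 4.7
tcp_pos: [0.5167, 0.2715, 0.0995]
tool_rot: [0.421, 0.572, -0.414, 0.569]
ft_force: [0.4, -1.2, 0.1]
finger_gap: -0.001
```

```bash
python3 -c "
from h import *
rel('round',.094)"
```

```text
t 4.7 tcp [0.5167 0.2715 0.0995] F [ 0.39 -1.25  0.13] gap -0.001
toolx [ 0.0027  0.011  -0.9999] y [0.953 0.303 0.006] z [ 0.303 -0.953 -0.01 ]
offset cm [ 0.55 -0.07 -0.  ] j [-0.25  0.69 -0.47  1.81  0.44  0.73 -0.65]
```

Request:
{"method": "apply_moves", "body": {"moves": [{"fingers": 0, "offset": [0.2, -0.05, 0], "turn": 0}, {"fingers": 0, "offset": [0.2, 0, 0], "turn": 0}, {"fingers": 0, "offset": [0, 0, 0], "turn": 0}]}}

```text
time: 5.0
tcp_pos: [0.5163, 0.2713, 0.0952]
tool_rot: [0.421, 0.572, -0.414, 0.569]
ft_force: [-0.7, 0.4, 0.1]
finger_gap: 0.002
```

Request:
{"method": "apply_moves", "body": {"moves": [{"fingers": 0, "offset": [0.1, 0, 0], "turn": 0}]}}

```text
time: 5.1
tcp_pos: [0.5163, 0.2714, 0.0943]
tool_rot: [0.421, 0.572, -0.414, 0.569]
ft_force: [-0.5, -0.8, -0.7]
finger_gap: -0.002
```

Request:
{"method": "apply_moves", "body": {"moves": [{"fingers": 0, "offset": [0.1, 0, 0], "turn": 0}]}}

```text
time: 5.2
tcp_pos: [0.5164, 0.2714, 0.094]
tool_rot: [0.421, 0.572, -0.414, 0.569]
ft_force: [-7.8, -6.4, 30.8]
finger_gap: 0.001
```

Request:
{"method": "apply_moves", "body": {"moves": [{"fingers": 0, "offset": [-0.02, 0, 0], "turn": 0}]}}

```text
time: 5.3
tcp_pos: [0.5164, 0.2715, 0.0945]
tool_rot: [0.421, 0.572, -0.414, 0.569]
ft_force: [0.1, 0.6, 0.9]
finger_gap: 0.0
```

Request:
{"method": "apply_moves", "body": {"moves": [{"fingers": 0, "offset": [0.05, 0, 0], "turn": 0}]}}

```text
time: 5.4
tcp_pos: [0.5165, 0.2716, 0.0941]
tool_rot: [0.421, 0.572, -0.414, 0.569]
ft_force: [-0.3, -0.5, 2.5]
finger_gap: -0.001
```

Request:
{"method": "apply_moves", "body": {"moves": [{"fingers": 0, "offset": [0.03, 0, 0], "turn": 0}, {"fingers": 0, "offset": [0.03, 0, 0], "turn": 0}, {"fingers": 0, "offset": [0.03, 0, 0], "turn": 0}]}}

```text
time: 5.7
tcp_pos: [0.5165, 0.2716, 0.0941]
tool_rot: [0.422, 0.572, -0.414, 0.57]
ft_force: [-2.4, -1.4, 9.9]
finger_gap: -0.001
```

It rested on the round post at about 10 N. Now I'll lift and move to the square post.

Request:
{"method": "apply_moves", "body": {"moves": [{"fingers": 0, "offset": [-1.5, 0, 0], "turn": 0}, {"fingers": 0, "offset": [-2, 0, 0], "turn": 0}, {"fingers": 0, "offset": [-1, 0, 0], "turn": 0}, {"fingers": 0, "offset": [0, 0, 0], "turn": 0}]}}

```text
time: 6.1
tcp_pos: [0.5163, 0.2713, 0.1421]
tool_rot: [0.422, 0.572, -0.413, 0.57]
ft_force: [-0.4, 0.4, -0.5]
finger_gap: -0.004
```

```bash
python3 -c "
from h import *
rel('square',.13)"
```

```text
t 6.1 tcp [0.5163 0.2713 0.1421] F [-0.43  0.41 -0.45] gap -0.004
toolx [ 0.0044  0.0109 -0.9999] y [0.953 0.303 0.007] z [ 0.303 -0.953 -0.009]
offset cm [ 1.09 -7.25  7.76] j [-0.23  0.63 -0.51  1.79  0.4   0.81 -0.62]
```

Request:
{"method": "apply_moves", "body": {"moves": [{"fingers": 0, "offset": [0, -1.5, 1.6], "turn": 0}, {"fingers": 0, "offset": [0, -1.5, 1.6], "turn": 0}, {"fingers": 0, "offset": [0, -1.5, 1.6], "turn": 0}, {"fingers": 0, "offset": [0, -1.5, 1.6], "turn": 0}, {"fingers": 0, "offset": [0, -1, 1], "turn": 0}, {"fingers": 0, "offset": [0, 0, 0], "turn": 0}, {"fingers": 0, "offset": [0, 0, 0], "turn": 0}]}}

```text
time: 6.8
tcp_pos: [0.47, 0.1769, 0.1394]
tool_rot: [0.422, 0.572, -0.413, 0.569]
ft_force: [0.2, 0.4, -0.6]
finger_gap: -0.001
```

```bash
python3 -c "
from h import *
rel('square',.105)"
```

```text
t 6.8 tcp [0.47   0.1769 0.1394] F [ 0.16  0.43 -0.55] gap -0.001
toolx [ 0.004   0.0119 -0.9999] y [0.953 0.303 0.007] z [ 0.303 -0.953 -0.01 ]
offset cm [ 3.44 -0.    0.19] j [-0.08  0.53 -0.52  2.    0.39  0.7  -0.53]
```

Request:
{"method": "apply_moves", "body": {"moves": [{"fingers": 0, "offset": [1, 0, 0.15], "turn": 0}, {"fingers": 0, "offset": [1, 0, 0], "turn": 0}, {"fingers": 0, "offset": [1, 0, 0], "turn": 0}, {"fingers": 0, "offset": [0.4, 0, 0], "turn": 0}, {"fingers": 0, "offset": [0, 0, 0], "turn": 0}]}}

```text
time: 7.3
tcp_pos: [0.471, 0.1784, 0.1012]
tool_rot: [0.421, 0.573, -0.412, 0.569]
ft_force: [-0.2, 0.6, -0.0]
finger_gap: -0.003
```

```bash
python3 -c "
from h import *
rel('square',.095)
from bench import *
p,d=snapshot('side');cv2.imwrite('pics/s3.png',cv2.resize(p[200:350,100:300,::-1],None,fx=4,fy=4))"
```

```text
t 7.3 tcp [0.471  0.1784 0.1012] F [-0.2   0.63 -0.04] gap -0.003
toolx [ 0.0032  0.0131 -0.9999] y [0.952 0.306 0.007] z [ 0.306 -0.952 -0.012]
offset cm [ 0.62 -0.12  0.27] j [-0.11  0.59 -0.48  2.02  0.44  0.62 -0.58]
```

View pics/s3.png

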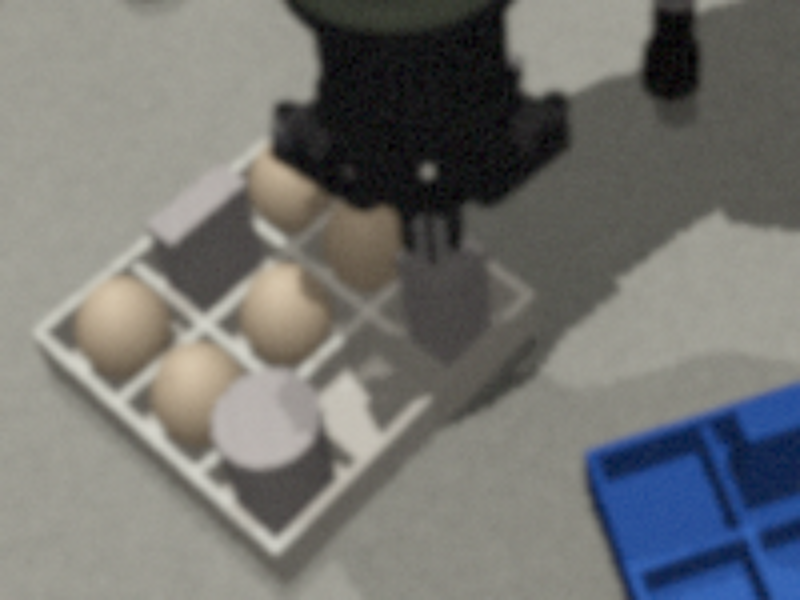

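The fingertips are over the square post, and the round post and tray look unmoved. I'll centre and descend.

Request:
{"method": "apply_moves", "body": {"moves": [{"fingers": 0, "offset": [0.2, -0.12, 0.27], "turn": 0}, {"fingers": 0, "offset": [0.1, 0, 0], "turn": 0}, {"fingers": 0, "offset": [0, 0, 0], "turn": 0}]}}

```text
time: 7.65
tcp_pos: [0.471, 0.1754, 0.0987]
tool_rot: [0.421, 0.573, -0.412, 0.57]
ft_force: [0.5, -0.9, 0.4]
finger_gap: 0.0
```

```bash
python3 -c "
from h import *
rel('square',.0948)"
```

```text
t 7.65 tcp [0.471  0.1754 0.0987] F [ 0.49 -0.87  0.43] gap 0.0
toolx [ 0.0041  0.0134 -0.9999] y [0.952 0.306 0.008] z [ 0.306 -0.952 -0.012]
offset cm [ 0.39 -0.03 -0.01] j [-0.11  0.6  -0.48  2.03  0.45  0.61 -0.58]
```

Request:
{"method": "apply_moves", "body": {"moves": [{"fingers": 0, "offset": [0.15, -0.03, 0], "turn": 0}, {"fingers": 0, "offset": [0.15, 0, 0], "turn": 0}, {"fingers": 0, "offset": [0.05, 0, 0], "turn": 0}, {"fingers": 0, "offset": [0.05, 0, 0], "turn": 0}]}}

```text
time: 8.05
tcp_pos: [0.471, 0.1754, 0.0949]
tool_rot: [0.422, 0.573, -0.412, 0.57]
ft_force: [-0.3, -0.0, -0.2]
finger_gap: -0.001
```

Request:
{"method": "apply_moves", "body": {"moves": [{"fingers": 0, "offset": [0.04, 0, 0], "turn": 0}, {"fingers": 0, "offset": [0.04, 0, 0], "turn": 0}]}}

```text
time: 8.25
tcp_pos: [0.471, 0.1754, 0.0941]
tool_rot: [0.422, 0.573, -0.412, 0.57]
ft_force: [-3.2, -1.0, 9.9]
finger_gap: -0.001
```

Request:
{"method": "apply_moves", "body": {"moves": [{"fingers": 0, "offset": [0.03, 0, 0], "turn": 0}, {"fingers": 0, "offset": [0.03, 0, 0], "turn": 0}, {"fingers": 0, "offset": [0.03, 0, 0], "turn": 0}]}}

```text
time: 8.55
tcp_pos: [0.471, 0.1754, 0.0941]
tool_rot: [0.422, 0.572, -0.412, 0.57]
ft_force: [-2.9, -0.8, 8.6]
finger_gap: -0.004
```

Request:
{"method": "apply_moves", "body": {"moves": [{"fingers": 0, "offset": [-1.5, 0, 0], "turn": 0}, {"fingers": 0, "offset": [-2, 0, 0], "turn": 0}, {"fingers": 0, "offset": [-1, 0, 0], "turn": 0}, {"fingers": 0, "offset": [0, 0, 0], "turn": 0}]}}

```text
time: 8.95
tcp_pos: [0.4705, 0.1748, 0.1402]
tool_rot: [0.421, 0.573, -0.412, 0.57]
ft_force: [-0.1, -0.6, 0.3]
finger_gap: 0.003
```

```bash
python3 -c "
from h import *
rel('bar',.13)"
```

```text
t 8.95 tcp [0.4705 0.1748 0.1402] F [-0.12 -0.57  0.33] gap 0.003
toolx [ 0.0049  0.0128 -0.9999] y [0.952 0.306 0.009] z [ 0.306 -0.952 -0.011]
offset cm [ 1.08 11.37  3.33] j [-0.07  0.53 -0.52  2.    0.39  0.7  -0.53]
```

Request:
{"method": "apply_moves", "body": {"moves": [{"fingers": 0, "offset": [0, 1.8, 0.5], "turn": 0}, {"fingers": 0, "offset": [0, 2, 0.6], "turn": 0}, {"fingers": 0, "offset": [0, 2, 0.6], "turn": 0}, {"fingers": 0, "offset": [0, 2, 0.6], "turn": 0}, {"fingers": 0, "offset": [0, 2, 0.6], "turn": 0}, {"fingers": 0, "offset": [0, 1, 0.2], "turn": 0}, {"fingers": 0, "offset": [0, 0, 0], "turn": 0}, {"fingers": 0, "offset": [0, 0, 0], "turn": 0}]}}

```text
time: 9.75
tcp_pos: [0.5845, 0.1774, 0.135]
tool_rot: [0.42, 0.573, -0.414, 0.57]
ft_force: [-0.7, -0.4, -0.5]
finger_gap: -0.003
```

```bash
python3 -c "
from h import *
rel('bar',.105)"
```

```text
t 9.75 tcp [0.5845 0.1774 0.135 ] F [-0.66 -0.43 -0.54] gap -0.003
toolx [ 8.0e-04  9.9e-03 -1.0e+00] y [0.952 0.306 0.004] z [ 0.306 -0.952 -0.009]
offset cm [3.   0.44 0.11] j [-0.05  0.68 -0.5   1.72  0.4   0.84 -0.41]
```

Request:
{"method": "apply_moves", "body": {"moves": [{"fingers": 0, "offset": [1, 0.45, 0.1], "turn": 0}, {"fingers": 0, "offset": [1, 0, 0], "turn": 0}, {"fingers": 0, "offset": [1, 0, 0], "turn": 0}, {"fingers": 0, "offset": [0.2, 0, 0], "turn": 0}, {"fingers": 0, "offset": [0, 0, 0], "turn": 0}]}}

```text
time: 10.25
tcp_pos: [0.5869, 0.1783, 0.0994]
tool_rot: [0.418, 0.574, -0.414, 0.57]
ft_force: [-0.1, -0.0, -0.0]
finger_gap: 0.003
```

```bash
python3 -c "
from h import *
rel('bar',.095)
from bench import *
p,d=snapshot('side');cv2.imwrite('pics/s4.png',cv2.resize(p[200:350,60:260,::-1],None,fx=4,fy=4))"
```

```text
t 10.25 tcp [0.5869 0.1783 0.0994] F [-0.11 -0.04 -0.04] gap 0.003
toolx [-0.001   0.0091 -1.    ] y [0.952 0.307 0.002] z [ 0.307 -0.952 -0.009]
offset cm [0.43 0.19 0.1 ] j [-0.07  0.73 -0.47  1.73  0.43  0.79 -0.44]
```

View pics/s4.png

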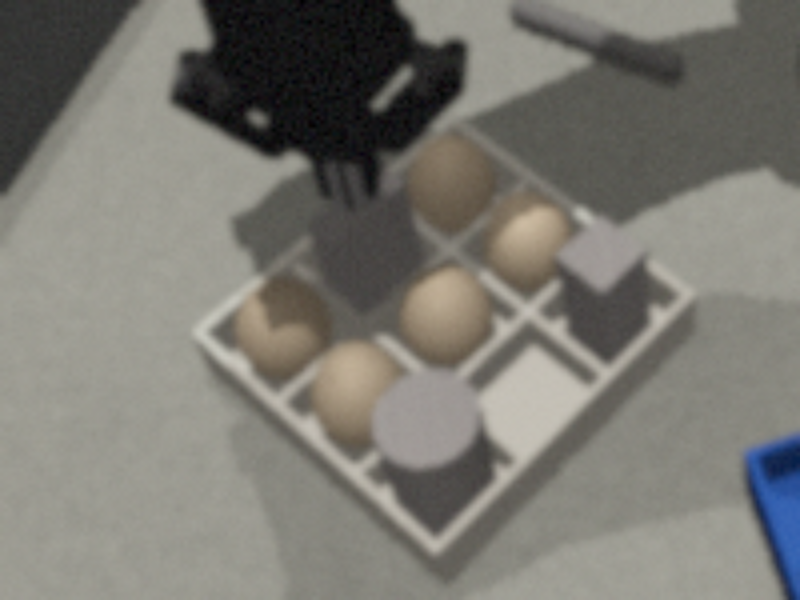

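The fingertips stand over the bar post, with the tray unmoved. Next come centring and a soft descent.

Request:
{"method": "apply_moves", "body": {"moves": [{"fingers": 0, "offset": [0.15, 0.2, 0.1], "turn": 0}, {"fingers": 0, "offset": [0.1, 0, 0], "turn": 0}, {"fingers": 0, "offset": [0, 0, 0], "turn": 0}]}}

```text
time: 10.6
tcp_pos: [0.5896, 0.1781, 0.0975]
tool_rot: [0.419, 0.574, -0.413, 0.57]
ft_force: [-0.5, -0.6, -0.5]
finger_gap: 0.003
```

```bash
python3 -c "
from h import *
rel('bar',.0948)"
```

```text
t 10.6 tcp [0.5896 0.1781 0.0975] F [-0.51 -0.6  -0.45] gap 0.003
toolx [ 1.0e-04  9.4e-03 -1.0e+00] y [0.952 0.307 0.003] z [ 0.307 -0.952 -0.009]
offset cm [ 0.27 -0.07 -0.01] j [-0.07  0.74 -0.47  1.72  0.43  0.79 -0.43]
```

Request:
{"method": "apply_moves", "body": {"moves": [{"fingers": 0, "offset": [0.15, -0.05, 0], "turn": 0}, {"fingers": 0, "offset": [0.06, 0, 0], "turn": 0}, {"fingers": 0, "offset": [0.05, 0, 0], "turn": 0}]}}

```text
time: 10.9
tcp_pos: [0.5894, 0.1779, 0.0952]
tool_rot: [0.419, 0.573, -0.413, 0.57]
ft_force: [0.0, 0.4, -0.5]
finger_gap: 0.0
```

Request:
{"method": "apply_moves", "body": {"moves": [{"fingers": 0, "offset": [0.05, 0, 0], "turn": 0}, {"fingers": 0, "offset": [0.04, 0, 0], "turn": 0}]}}

```text
time: 11.1
tcp_pos: [0.5893, 0.1779, 0.0942]
tool_rot: [0.419, 0.573, -0.413, 0.57]
ft_force: [0.4, -0.2, -0.0]
finger_gap: 0.002
```

Request:
{"method": "apply_moves", "body": {"moves": [{"fingers": 0, "offset": [0.04, 0, 0], "turn": 0}]}}

```text
time: 11.2
tcp_pos: [0.5894, 0.178, 0.0941]
tool_rot: [0.419, 0.573, -0.413, 0.57]
ft_force: [-2.6, -2.0, 11.2]
finger_gap: -0.0
```

Request:
{"method": "apply_moves", "body": {"moves": [{"fingers": 0, "offset": [0.03, 0, 0], "turn": 0}, {"fingers": 0, "offset": [0.03, 0, 0], "turn": 0}, {"fingers": 0, "offset": [0.03, 0, 0], "turn": 0}]}}

```text
time: 11.5
tcp_pos: [0.5894, 0.178, 0.0941]
tool_rot: [0.419, 0.573, -0.413, 0.57]
ft_force: [-1.8, -1.2, 6.2]
finger_gap: -0.003
```

Contact with the bar post held. Lifting clear now.

Request:
{"method": "apply_moves", "body": {"moves": [{"fingers": 0, "offset": [-1.5, 0, 0], "turn": 0}, {"fingers": 0, "offset": [-3, 0, 0], "turn": 0}, {"fingers": 0, "offset": [-3, 0, 0], "turn": 0}, {"fingers": 0, "offset": [-3, 0, 0], "turn": 0}, {"fingers": 0, "offset": [-3, 0, 0], "turn": 0}, {"fingers": 0, "offset": [-1, 0, 0], "turn": 0}, {"fingers": 0, "offset": [0, 0, 0], "turn": 0}, {"fingers": 0, "offset": [0, 0, 0], "turn": 0}, {"fingers": 0, "offset": [0, 0, 0], "turn": 0}]}}

```text
time: 12.4
tcp_pos: [0.5881, 0.1769, 0.2492]
tool_rot: [0.419, 0.574, -0.413, 0.57]
ft_force: [0.9, -1.4, -0.4]
finger_gap: 0.003
```

```bash
python3 -c "
from h import *
rel('bar',.2)
from bench import *
p,d=snapshot('wrist');np.savez('pics/w2.npz',p=p,d=d)
p,d=snapshot('side');cv2.imwrite('pics/s5.png',p[:,:,::-1])
c=camera_params('side');W=world(d,c['intrinsics'],cv2.Rodrigues(c['rvec'])[0],c['tvec']);Z=W[...,2]
m=((Z>.067)&(Z<.085)).astype(np.uint8);m[:225]=0;m[340:]=0;m[:,:105]=0;m[:,240:]=0
k,l,s,ce=cv2.connectedComponentsWithStats(m,connectivity=4)
for i in range(1,k):
  if s[i,4]>15: print(ce[i].round(),s[i,4],W[l==i].mean(0).round(4))
"; python3 w.py pics/w2.npz
```

```text
t 12.4 tcp [0.5881 0.1769 0.2492] F [ 0.91 -1.37 -0.37] gap 0.003
toolx [ 0.0016  0.0098 -1.    ] y [0.951 0.308 0.005] z [ 0.308 -0.951 -0.009]
offset cm [ 4.92  0.1  -0.04] j [-0.01  0.55 -0.55  1.61  0.31  1.06 -0.34]
[149. 251.] 270 [0.5885 0.1807 0.0748]
[210. 264.] 283 [0.4706 0.178  0.075 ]
[166. 305.] 593 [0.5153 0.2735 0.0753]
bench 3.3289559440866204e-05
[ 4. 57.] 199 [0.3208 0.2213 0.0721] [array([320.7, 221.2]), array([21.2, 10.4]), np.float64(89.7)]
[210.  69.] 1865 [0.5146 0.2723 0.075 ] [array([514.5, 272.2]), array([45.1, 45.2]), np.float64(17.2)]
[505. 116.] 341 [0.819  0.3247 0.0694] [array([819.3, 324.2]), array([16.2, 29.1]), np.float64(33.5)]
[146. 148.] 882 [0.4702 0.1773 0.0748] [array([469.3, 176.3]), array([30.6, 30.1]), np.float64(64.8)]
[485. 158.] 501 [0.8231 0.2797 0.0697] [array([824.5, 280.1]), array([28.1, 28.9]), np.float64(78.1)]
[252. 179.] 707 [0.5874 0.1798 0.0749] [array([587.6, 178.9]), array([46.1, 18.3]), np.float64(64.9)]
[419. 264.] 1237 [0.8107 0.1409 0.0761] [array([829.8, 153.4]), array([168.1,  81.4]), np.float64(42.1)]
```

View pics/s5.png

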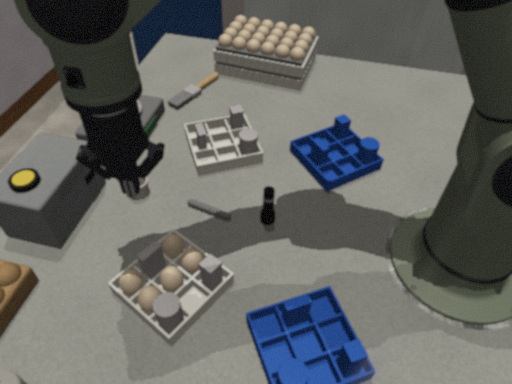

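The side camera shows the arm clear. The posts sit at the same pixels as before, within 0.3 mm, and the empty tray at (225,142) is unchanged. I'll hand in.

```bash
python3 -c "
from bench import bot
print(bot.finish_job())"
```

```text
the job is handed in; nothing more can be done
None
```

I touched off the loaded tray's posts in the order asked, round, then square, then bar, and lifted clear to 0.25 m. The gripper was closed and pointing down throughout, and the job was handed in at about 12.5 s.

- **Contact:** each post held for about 0.3 s at roughly 6–11 N, with the TCP at z = 0.094 m. The fingertips were within about 1–2 mm of the post centres as the cameras measured them.
- **Harder first touch:** the first touch on the round post peaked at about 31 N. I backed off at once and rested on it again at about 10 N, so that post was touched twice in a row.
- **Trays:** the side camera found the loaded tray's posts within 0.3 mm of where they started. The wrist camera read about 1–2 mm different from its earlier look, but that was from another arm pose and is within its calibration. The empty tray looked unchanged and the arm went nowhere near it after starting its descent.

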